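# Swing the open oil cup under the filler spout and hold it there

### The arm

A 6-joint arm with a two-finger parallel gripper is mounted at the origin on a cart in front of the work surface, level with it; the furniture and walls round the work are solid. World frame = base frame: x ahead of the robot, y to its left, z up, the work surface at z = 0. Lengths are in m, angles in rad, forces in N, time in s.
With the tool pointing down it reaches from about 0.4 to 0.925 m from the base axis. Payload 3.4 kg.
Tool frame: the origin (TCP) lies at the very end of the fingers, on their centre line; the grasp point (between the pads) lies 19 mm behind it; z points along the fingers, y is the line along which they close (so a half turn about z gives the same grasp; the last joint's range is limited). The gripper opens to 85 mm and grips with 20 to 120 N. Pads are 22 mm wide; open, the fingers measure 114 mm over their backs; the gripper's body (76 mm by 85 mm) begins 54 mm behind the grasp point. The pads swing forward as they close: fully open they stand 13 mm farther back than shut.
Start: joints at [1.052, 0.307, 1.506, -0, 1.328, -0.073], TCP at [0.247, 0.519, 0.231] pointing down, gripper open.
Joint ranges: [-3.12, 3.12], [-1.05, 2.28], [0.14, 2.33], [-1.42, 4.57], [0.1, 2.73], [-2.68, 2.68]. Speed limits (rad/s): [2.57, 2.57, 3.14, 3.14, 3.14, 3.14].

### API

Orientations are given as [roll, pitch, yaw] about the fixed x, y, z axes, in that order (R = Rz(yaw) Ry(pitch) Rx(roll)).
In Python, from bench import arm, cams gives the robot as it stands.
- The arm moves only by the tool carry_out, never from a script. Its argument "series" is a list that holds one entry, the list of rows, each a list of 7 numbers: the gripper command: -1 is fully open, 1 is shut, values between are in proportion, then the shift along the tool's x, y, z in units of 25 cm (1.0 is 25 cm), then the turn, a rotation vector about the tool's x, y, z in units of 0.5 rad (1.0 is 0.5 rad). In form: [[[gripper, x, y, z, wx, wy, wz], ...]]. A call has exactly 5 rows; each row shifts and turns the commanded pose from where the row before left it, along the tool's axes as they then stand; what a row does not reach is not made up. A row lasts 1/10 s, in which the tool goes at most 50 mm and 8.59 degrees, less where a joint would pass 70% of its speed; a pose out of reach is approached as far as the arm can. A call with a number of a shift or a turn outside -1 to 1 is refused whole. A call with a gripper value outside its range is refused whole. The fingers move at their own pace and stop on an object; "grip_force" is the grip in N (left out, the last holds). Time passes only in rows, so rows that do not move let the fingers close, or fill a call up. It gives the time, the measured TCP pose, the force, the opening and the grip force at its end, in the units of the state.
- arm.state(): the state, without advancing time (a new reading comes with each control period).
- cams.get_image(name): name is "scene" or "top"; returns (picture, depth): 400x640x3 uint8, blue, green, red; 400x640 float32, m along the optical axis (not along the pixel's ray), 0 where there is no reading.
- cams.camera_model(name): a dict with "fx", "fy", "cx", "cy" (pixels), "R" (3x3) and "t" (3): a world point X has camera coordinates R X + t. Camera axes: x right, y down, z forward; pixel columns grow to the right and rows downward; lengths in m; the calibration is good to about 2 mm. A picture is of the moment at which its call begins. camera_model takes no time and is no camera call.
- arm.finish_job(): hands the job in; it is judged then, once.
Trained networks look in the newest picture that a camera, given by its name, has taken for a name from the list of things; names that differ only in an ending like _2 or _b are one class to them, and where a whole thing is asked for, a point or a joint stands for the part that bears it (a point fixed in the world has none). Each returns a list of dicts, best first, with "p" (0 to 1); they miss things now and then, are a little off and sometimes report something else, mostly with a low value. They report only what shows in the picture. A call takes as long as a camera call. They do not tell look-alikes from the thing itself.
- cams.regions_of(camera, target): "region" (400x640 bool, what is visible of it).
- cams.spot_point(camera, target): "location" ([x, y, z] in m, in the coordinates of the camera as it stood for that picture, good to about 4 mm: a listed point, or the origin of a listed thing).
The state is a dict: "time_s": time; "joint_pos": joint angles; "dq": joint speeds; "effort": joint torques, N m; "tcp_pos": TCP position; "tcp_rot": TCP orientation; "contact_force": force on the tool from outside, world axes, zero at the start; "wrist_torque": the same for the moment, N m; "opening": opening from 0.0 (shut) to 1.0 (fully open); "gripper_force": force on a finger pad.
Only numpy, scipy, OpenCV 4.12 (cv2) and the standard library are available. Lean on these libraries where they do the work, as an engineer would, in place of code of your own. Each camera call takes 0.05 s, during which the arm holds its last target. There are 200 camera calls.

### The job

Draw the tommy bar out of its stow block and put it through the drive eye on the rim of the oil-filling turntable, right down to its collar. With the bar, swing the table round against its return spring until the oil cup whose cap stands open is centred under the filler spout, and finish there: still gripping the bar and holding the table still, because it swings back as soon as it is let go. Move the table only by the bar, keep the gripper off the cups, keep the cups upright in their pockets, and leave the other things on the bench where they are.

Things in the scene. Friction and masses are not known exactly. Their poses are not given: they have to be found in the camera images.
- stand: fixed stand bolted to the bench: round flange 208 mm across; a thin feed pipe rises on the vertical axis through the middle of the table and bends over into the spout (261 mm tall in all). Origin on the table's axis at bench height, z up; x points from the axis towards the spout, on the side away from the robot. The pockets stand 50, 100 and 150 degrees clockwise (from above) of the spout at home
- spout_tip (a point): lower end of the brass filler spout, 199 mm above the bench, 82 mm from the table's axis; fixed, does not turn with the table
- turntable: round table 236 mm across, top 46 mm above the bench. Origin on the axis at bench height, z up; at home its axes are parallel to the stand's. From its home stop it turns only anticlockwise from above (positive about z), to 2.95 rad; a return spring drives it home, 2 N at the eye rising to 3.5 N at 2.6 rad. It carries a drain and three cup pockets 82 mm from the axis, lips 8 mm high
- eye (a point): drive eye: upright steel tube 30 to 33 mm across, 26 mm tall on an ear at the table's rim, hole 15 mm wide right through, flared at the mouth, for the 12 mm bar. This point: centre of its upper mouth, 56 mm above the bench, 132 mm from the axis. At home it is on the robot's left of the table; as the table turns it sweeps past the robot's side to the right. Free space below it
- cup_open: the cup to be filled: aluminium oil cup 60 mm across, body 88 mm tall, the only one whose cap is swung open on its hinge and stands up beside the open mouth. Loose in one of the three pockets (which one varies), 1.5 mm of play: the table must turn 0.87, 1.75 or 2.62 rad. Origin at the centre of its underside, z up along its axis
- cup_a: another oil cup, 57 mm across, 135 mm tall, cap closed with wing nuts on top, loose in a pocket. Origin at the centre of its underside, z up
- cup_b: another oil cup like cup_a, 57 mm across, 135 mm tall, cap closed. Origin at the centre of its underside, z up
- stow_block: fixed dark steel block 56 x 44 x 48 mm screwed to the bench, with a 15 mm upright hole in its middle in which the bar is stowed. Origin at the centre of its underside
- bar: loose steel tommy bar, 122 mm, 0.16 kg, upright in the stow block, collar on the block (tip 4 mm above the bench). Origin: centre of the lower tip; z up the bar. From the tip: nose tapering 6 to 12 mm over 9 mm, 12 mm shank to 44, collar 24 mm wide from 44 to 51, round grip 16 mm wide to 110, knob 20 mm wide to 122. Seated in the eye the collar is on its mouth. It may turn in the eye
- drill_box: bystander: small green sheet-metal drill box 68 x 91 x 33 mm behind the table, leave alone
- pliers: bystander: pliers with yellow handles 191 x 63 x 14 mm lying to the right, leave alone
- collet: bystander: steel collet 33 mm across, 31 mm tall, near the bench's front edge, leave alone
- coil_spring: bystander: upright coil spring 47 mm across, 58 mm tall, near the bench's front edge, leave alone
Things that resemble listed ones, but are neither listed nor needed, are in the scene too. Leave any purple look-alike of the cup_open alone.

How it is judged:
By the outcome, as a careful person would: the job done as asked, in the order asked, and still so for the second after the job is handed in, while the arm keeps its last pose, push and grip.
It also fails if it takes over 61 s, if anything falls off the work surface, if the arm or the gripper's body presses on something with over 40 N, if the wrist force passes 120 N, or if a joint passes its speed limit or range.

## Working session

There is one attempt and no reset: what is moved stays moved. The work goes in short steps, Python scripts to look and compute and a tool call to move; the robot and the scene stay as the last step left them, time stands still between calls to the robot, and variables do not carry over. Pictures are saved under pics/ and viewed, at most 10 in all, crops included, and the job is handed in when it is done.

Besides the shell and the picture viewer there is one more tool, called after ">>>" by a JSON object that holds its "fn" and its "kwargs", one argument or row to a line. carry_out: Moves the arm, as the interface text tells. Its arguments: {"type":"object","properties":{"series":{"type":"array","items":{"type":"array","items":{"type":"array","items":{"type":"number"}}}},"grip_force":{"type":"number"}},"required":["series"]}

```bash
ls; mkdir -p pics
cat > h.py <<'E'
import numpy as np, cv2
from bench import arm, cams
from scipy.spatial.transform import Rotation as Ro
def w(cam,p):
    m=cams.camera_model(cam); return np.array(m["R"]).T@(np.array(p)-np.array(m["t"]))
def back(cam,d,u,v):
    m=cams.camera_model(cam); z=d[v,u]; return w(cam,[(u-m["cx"])/m["fx"]*z,(v-m["cy"])/m["fy"]*z,z])
def pix(cam,X):
    m=cams.camera_model(cam); c=np.array(m["R"])@np.array(X)+np.array(m["t"]); return m["fx"]*c[0]/c[2]+m["cx"],m["fy"]*c[1]/c[2]+m["cy"]
def spots(cam,names):
    for n in names:
        for r in cams.spot_point(cam,n)[:4]:
            X=w(cam,r["location"]); print(cam,n,round(r["p"],2),X.round(3),np.round(pix(cam,X)))
E
python3 - <<'E'
from h import *
for c in ["scene","top"]:
    im,d=cams.get_image(c); cv2.imwrite(f"pics/{c}0.png",im)
    spots(c,["stand","spout_tip","turntable","eye","cup_open","cup_a","stow_block","bar"])
s=arm.state(); print(s)
E
```

```text
pics
scene spout_tip 0.88 [ 0.615 -0.183  0.198] [334. 169.]
scene turntable 0.59 [ 0.531 -0.209 -0.002] [326. 253.]
scene eye 0.83 [ 0.473 -0.084  0.056] [272. 232.]
scene cup_open 0.67 [ 0.599 -0.258  0.047] [355. 230.]
scene cup_open 0.67 [ 0.45  -0.428 -0.002] [395. 305.]
scene cup_open 0.42 [ 0.519  0.095 -0.   ] [230. 221.]
scene cup_open 0.41 [0.401 0.042 0.001] [216. 249.]
scene cup_a 0.93 [ 0.537 -0.286  0.045] [355. 247.]
scene cup_a 0.83 [ 0.47  -0.26   0.046] [333. 259.]
scene stow_block 0.79 [0.518 0.097 0.001] [229. 220.]
scene bar 0.72 [ 0.711 -0.326 -0.004] [393. 231.]
scene bar 0.65 [0.518 0.099 0.005] [228. 219.]
top stand 0.7 [ 0.539 -0.204 -0.001] [322. 212.]
top spout_tip 0.76 [ 0.622 -0.187  0.198] [318. 182.]
top turntable 0.87 [ 0.534 -0.206 -0.002] [323. 213.]
top eye 0.93 [ 0.473 -0.091  0.052] [288. 232.]
top eye 0.43 [ 0.534 -0.201  0.   ] [322. 213.]
top cup_open 0.78 [ 0.599 -0.256  0.045] [339. 193.]
top cup_open 0.71 [ 0.452 -0.423 -0.001] [388. 237.]
top cup_a 0.81 [ 0.475 -0.259  0.048] [340. 231.]
top cup_a 0.61 [ 0.542 -0.287  0.044] [348. 210.]
top stow_block 0.67 [ 0.522  0.093 -0.002] [234. 217.]
top bar 0.39 [0.514 0.093 0.004] [234. 220.]
{'time_s': 0.9, 'joint_pos': array([ 1.05249886e+00,  3.06767118e-01,  1.50640058e+00, -6.63124425e-06,
        1.32838572e+00, -7.35387379e-02]), 'dq': array([0.00095096, 0.0005011 , 0.00108524, 0.00089118, 0.00045302,
       0.00050482]), 'effort': array([ 2.31370882e-05, -4.57457256e+01, -2.52339292e+01, -1.95873999e-04,
        7.77920231e-04, -2.21216249e-05]), 'tcp_pos': array([0.24743684, 0.51904734, 0.23132354]), 'tcp_rot': array([3.14155399e+00, 9.30303560e-06, 2.69683551e+00]), 'contact_force': array([-0.56668441,  0.00128441, -0.07610435]), 'wrist_torque': array([-0.03144248, -0.02995242, -0.01641691]), 'gripper_force': 0.0, 'opening': 0.9970829177183111}
```

View pics/scene0.png

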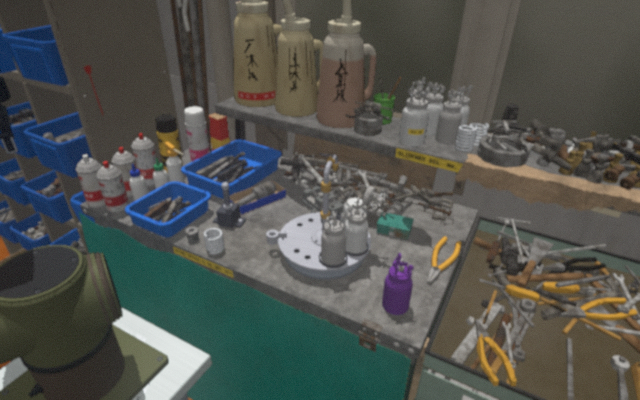

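View pics/top0.png

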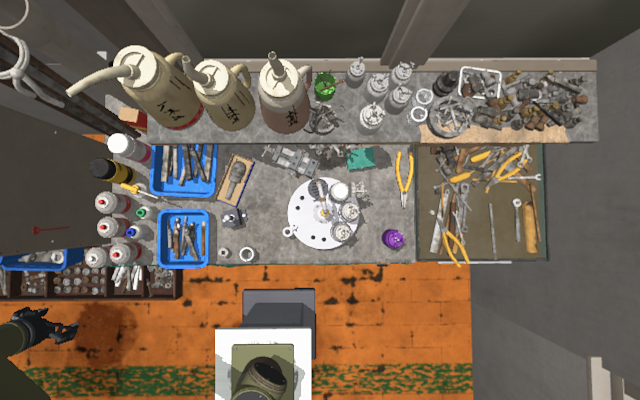

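The scene view shows the table around (322,243), cups at (333,240) and (355,225), the bar in its block at (229,212), and the purple look-alike at (397,287). In the top view the table is at (323,213), the eye at (289,232) and the bar at (234,217). Cup candidates in the top view are (339,193), (348,210), (340,231) and the purple one at (393,238). The networks pick (339,193) as the open one, so I'll check that in a crop.

Run:
```python
from h import *
a=cv2.imread("pics/scene0.png")[180:280,200:380]; b=cv2.imread("pics/top0.png")[165:265,210:390]
r=lambda x:cv2.resize(x,(540,300),interpolation=cv2.INTER_CUBIC)
cv2.imwrite("pics/crop0.png",np.vstack([r(a),r(b)]))
im,d=cams.get_image("top"); ims,ds=cams.get_image("scene")
# bar knob top: highest depth points near the stow block
for c,D in(("top",d),("scene",ds)):
    m=cams.camera_model(c); v,u=np.indices(D.shape); P=np.stack([(u-m["cx"])/m["fx"]*D,(v-m["cy"])/m["fy"]*D,D],-1)
    P=(P-np.array(m["t"]))@np.array(m["R"])
    def near(x,y,r,z0,z1):
        return P[(np.hypot(P[...,0]-x,P[...,1]-y)<r)&(P[...,2]>z0)&(P[...,2]<z1)&(D>0)]
    for z0,z1 in((.06,.113),(.113,.14)):
        q=near(.517,.095,.04,z0,z1); print(c,"bar",len(q),q.mean(0).round(4) if len(q) else'',q.min(0).round(3) if len(q) else'',q.max(0).round(3)if len(q) else'')
    q=near(.517,.095,.05,.042,.052); print("block",len(q),q.min(0).round(3),q.max(0).round(3))
    q=near(.473,-.088,.03,.048,.062); print("eye",len(q),q.mean(0).round(4),q.min(0).round(3),q.max(0).round(3))
    q=near(.536,-.206,.14,.040,.05); print("table",len(q),q.min(0).round(3),q.max(0).round(3), (q[:,:2].min(0)+q[:,:2].max(0))/2)
    for x,y in((.6,-.257),(.54,-.286),(.472,-.26)):
        q=near(x,y,.04,.11,.25); print("cup>110",len(q),q.mean(0).round(3)if len(q) else'',q[:,2].max().round(3)if len(q) else'')
```

```text
top bar 14 [0.5189 0.0883 0.085 ] [0.513 0.087 0.066] [0.526 0.091 0.103]
top bar 32 [0.5202 0.0942 0.1221] [0.513 0.086 0.116] [0.528 0.102 0.128]
block 166 [0.49  0.068 0.043] [0.549 0.121 0.052]
eye 68 [ 0.4747 -0.0908  0.0546] [ 0.46  -0.116  0.048] [ 0.496 -0.071  0.062]
table 2454 [ 0.417 -0.319  0.04 ] [ 0.669 -0.087  0.05 ] [ 0.54295854 -0.20298264]
cup>110 388 [ 0.598 -0.261  0.141] 0.19
cup>110 273 [ 0.538 -0.283  0.142] 0.182
cup>110 259 [ 0.474 -0.257  0.142] 0.182
scene bar 100 [0.514  0.0926 0.0865] [0.508 0.086 0.061] [0.526 0.103 0.113]
scene bar 41 [0.5143 0.0933 0.1211] [0.507 0.086 0.114] [0.524 0.104 0.127]
block 167 [0.484 0.066 0.042] [0.552 0.121 0.052]
eye 120 [ 0.4734 -0.092   0.0539] [ 0.456 -0.116  0.048] [ 0.487 -0.07   0.061]
table 2264 [ 0.414 -0.32   0.04 ] [ 0.669 -0.08   0.05 ] [ 0.54144113 -0.20027784]
cup>110 279 [ 0.588 -0.267  0.148] 0.185
cup>110 610 [ 0.529 -0.288  0.141] 0.179
cup>110 592 [ 0.461 -0.263  0.138] 0.181
```

View pics/crop0.png

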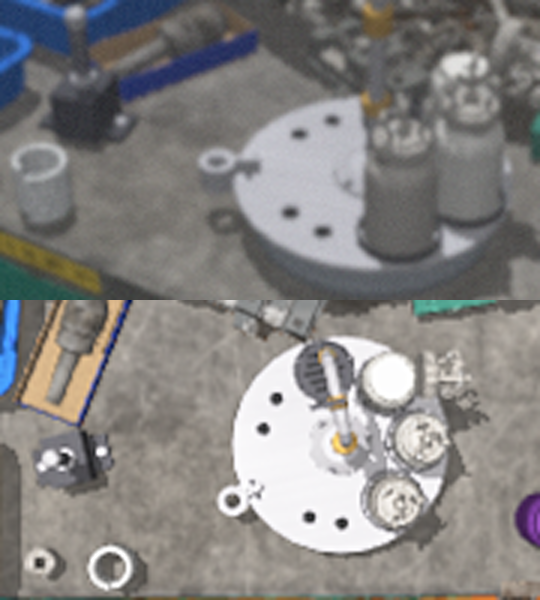

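The top crop shows the only cup with an open mouth at crop (388,377), which is top pixel (339,191). Its cap stands beside it at crop (450,375). It is in the 50° pocket, so the turn is 0.87 rad. The other two cups are capped, and the purple one is off the table. The bar is at about (0.519, 0.0945). I'll move above it now.

>>> {"fn": "carry_out", "kwargs": {
  "series": [
    [[-1, -0.1, -0.06, 0, 0, 0, 0], [-1, -0.17, -0.105, 0, 0, 0, 0], [-1, -0.17, -0.105, 0, 0, 0, 0], [-1, -0.17, -0.105, 0, 0, 0, 0], [-1, -0.17, -0.105, 0, 0, 0, 0]]
  ],
  "grip_force": 80
}}

```text
time_s: 1.5
tcp_pos: [0.3725, 0.3253, 0.2315]
tcp_rot: [3.141, 0.0, 2.698]
contact_force: [0.3, 0.9, 0.2]
opening: 0.999
gripper_force: 0.0
```

>>> {"fn": "carry_out", "kwargs": {
  "series": [
    [[-1, -0.17, -0.105, 0, 0, 0, 0], [-1, -0.17, -0.105, 0, 0, 0, 0], [-1, -0.17, -0.105, 0, 0, 0, 0], [-1, -0.17, -0.105, 0, 0, 0, 0], [-1, -0.17, -0.105, 0, 0, 0, 0]]
  ]
}}

```text
time_s: 2.0
tcp_pos: [0.5081, 0.115, 0.2316]
tcp_rot: [3.141, 0.001, 2.697]
contact_force: [0.4, 1.0, 0.3]
opening: 1.0
gripper_force: 0.0
```

>>> {"fn": "carry_out", "kwargs": {
  "series": [
    [[-1, -0.08, -0.06, 0, 0, 0, 0], [-1, 0, 0, 0.1, 0, 0, 0], [-1, 0, 0, 0, 0, 0, 0], [-1, 0, 0, 0, 0, 0, 0], [-1, 0, 0, 0, 0, 0, 0]]
  ]
}}

```text
time_s: 2.5
tcp_pos: [0.5189, 0.0954, 0.2071]
tcp_rot: [3.141, 0.001, 2.698]
contact_force: [-0.6, 0.5, 0.4]
opening: 0.996
gripper_force: 0.0
```

>>> {"fn": "carry_out", "kwargs": {
  "series": [
    [[-1, 0, 0, 0.14, 0, 0, 0], [-1, 0, 0, 0.14, 0, 0, 0], [-1, 0, 0, 0.14, 0, 0, 0], [-1, 0, 0, 0.1, 0, 0, 0], [-1, 0, 0, 0.04, 0, 0, 0]]
  ]
}}

```text
time_s: 3.0
tcp_pos: [0.5175, 0.0955, 0.0649]
tcp_rot: [-3.14, -0.002, 2.698]
contact_force: [-0.4, -0.3, 0.7]
opening: 1.0
gripper_force: 0.0
```

>>> {"fn": "carry_out", "kwargs": {
  "series": [
    [[0.2, 0, 0, 0, 0, 0, 0], [0.6, 0, 0, 0, 0, 0, 0], [1, 0, 0, 0, 0, 0, 0], [1, 0, 0, 0, 0, 0, 0], [1, 0, 0, 0, 0, 0, 0]]
  ]
}}

```text
time_s: 3.5
tcp_pos: [0.5197, 0.0949, 0.0675]
tcp_rot: [3.14, 0.002, 2.697]
contact_force: [-0.8, -0.4, 6.4]
opening: 0.165
gripper_force: 77.8
```

>>> {"fn": "carry_out", "kwargs": {
  "series": [
    [[1, 0, 0, 0, 0, 0, 0], [1, 0, 0, 0, 0, 0, 0], [1, 0, 0, 0, 0, 0, 0], [1, 0, 0, 0, 0, 0, 0], [1, 0, 0, 0, 0, 0, 0]]
  ]
}}

```text
time_s: 4.0
tcp_pos: [0.5196, 0.0948, 0.0675]
tcp_rot: [3.14, 0.002, 2.697]
contact_force: [-1.0, 0.5, 7.1]
opening: 0.162
gripper_force: 77.7
```

>>> {"fn": "carry_out", "kwargs": {
  "series": [
    [[1, 0, 0, -0.04, 0, 0, 0], [1, 0, 0, -0.08, 0, 0, 0], [1, 0, 0, -0.1, 0, 0, 0], [1, 0, 0, -0.1, 0, 0, 0], [1, 0, 0, -0.04, 0, 0, 0]]
  ]
}}

```text
time_s: 4.5
tcp_pos: [0.52, 0.0948, 0.1589]
tcp_rot: [3.14, 0.003, 2.697]
contact_force: [0.7, 0.3, -1.1]
opening: 0.159
gripper_force: 78.3
```

Run:
```python
from h import *
s=arm.state(); print(s["tcp_pos"],s["contact_force"],s["opening"])
R=Ro.from_euler("xyz",s["tcp_rot"]).as_matrix()
print((R.T@(np.array([.474,-.0905,s["tcp_pos"][2]])-s["tcp_pos"])/.25).round(4))
for c in("top","scene"):
    im,d=cams.get_image(c); spots(c,["bar","eye"])
```

```text
[0.51998308 0.0948321  0.15892046] [ 0.74177467  0.28201661 -1.08183562] 0.1590055444591498
[-0.153  -0.7483 -0.001 ]
top eye 0.86 [ 0.474 -0.088  0.05 ] [287. 232.]
top eye 0.21 [ 0.406  0.129 -0.002] [224. 252.]
scene bar 0.53 [0.513 0.098 0.094] [224. 193.]
scene eye 0.91 [ 0.473 -0.086  0.057] [272. 232.]
```

Run:
```python
from h import *
def ray(cam,u,v,z):
    m=cams.camera_model(cam);R=np.array(m["R"]);C=-R.T@np.array(m["t"]);d=R.T@[(u-m["cx"])/m["fx"],(v-m["cy"])/m["fy"],1];return C+d*(z-C[2])/d[2]
out=[]
for c in("top","scene"):
    im,d=cams.get_image(c); m=cams.camera_model(c); print(c,"fx",m["fx"],"cam",(-np.array(m["R"]).T@np.array(m["t"])).round(2))
    S=[];
    for dx in np.arange(-.03,.0301,.0005):   # rectified plan at z=.056
        S.append([pix(c,[.4735+dx,-.087+dy,.056]) for dy in np.arange(-.03,.0301,.0005)])
    S=np.array(S,np.float32)
    g=cv2.remap(im,S[...,0],S[...,1],cv2.INTER_CUBIC); out.append(cv2.resize(g[::-1,::-1],(480,480),interpolation=cv2.INTER_NEAREST))
    # ring template match: bright annulus r 7.5-15.5, dark hole
    G=cv2.cvtColor(g,cv2.COLOR_BGR2GRAY).astype(np.float32)
    yy,xx=np.indices((67,67))-33; r=np.hypot(xx,yy)*.5
    T=((r>7.5)&(r<15.7)).astype(np.float32); T=cv2.GaussianBlur(T,(0,0),2)
    M=cv2.matchTemplate(G,T,cv2.TM_CCOEFF_NORMED); i=np.unravel_index(M.argmax(),M.shape)
    print("eye",.4735-.03+(i[0]+33)*.0005,-.087-.03+(i[1]+33)*.0005,M.max())
cv2.imwrite("pics/eye.png",np.hstack(out)[::1,:][:, :960] if 0 else cv2.resize(np.hstack(out),(800,400)))
```

```text
top fx 405.20736118635824 cam [ 0.51 -0.17  1.37]Traceback (most recent call last):
  File "<stdin>", line 9, in <module>
  File "h.py", line 9, in pix
    m=cams.camera_model(cam); c=np.array(m["R"])@np.array(X)+np.array(m["t"]); return m["fx"]*c[0]/c[2]+m["cx"],m["fy"]*c[1]/c[2]+m["cy"]
ValueError: time passes only in moves, steps and waits
```

>>> {"fn": "carry_out", "kwargs": {
  "series": [
    [[1, -0.02, -0.08, 0, 0, 0, 0], [1, -0.033, -0.17, 0, 0, 0, 0], [1, -0.033, -0.17, 0, 0, 0, 0], [1, -0.033, -0.17, 0, 0, 0, 0], [1, -0.025, -0.09, 0, 0, 0, 0]]
  ]
}}

```text
time_s: 5.35
tcp_pos: [0.4761, -0.0765, 0.1552]
tcp_rot: [-3.14, -0.003, 2.695]
contact_force: [1.3, 0.5, -1.1]
opening: 0.165
gripper_force: 78.4
```

```bash
sed -i 's/^def w/_M={}\ndef cm(c):\n    if c not in _M: _M[c]=cams.camera_model(c)\n    return _M[c]\ndef w/; s/=cams.camera_model(cam)/=cm(cam)/' h.py
python3 - <<'E'
from h import *
out=[]
new={c:cams.get_image(c) for c in("top","scene")}
spots("scene",["bar"])
for c in("top","scene"):
    im=cv2.imread(f"pics/{c}0.png")
    S=np.array([[pix(c,[.4735+dx,-.087+dy,.056]) for dy in np.arange(-.03,.0301,.0005)] for dx in np.arange(-.03,.0301,.0005)],np.float32)
    g=cv2.remap(im,S[...,0],S[...,1],cv2.INTER_CUBIC); out.append(cv2.resize(g[::-1,::-1],(400,400),interpolation=cv2.INTER_NEAREST))
    G=cv2.cvtColor(g,cv2.COLOR_BGR2GRAY).astype(np.float32)
    yy,xx=np.indices((67,67))-33; r=np.hypot(xx,yy)*.5
    T=cv2.GaussianBlur(((r>7.5)&(r<15.7)).astype(np.float32),(0,0),2)
    M=cv2.matchTemplate(G,T,cv2.TM_CCOEFF_NORMED); i=np.unravel_index(M.argmax(),M.shape)
    print(c,"eye",.4735-.03+(i[0]+33)*.0005,-.087-.03+(i[1]+33)*.0005,M.max())
sc=new["scene"][0][170:250,230:320]
cv2.imwrite("pics/eye.png",np.vstack([np.hstack(out)[::1][:, :][50:350], cv2.resize(sc,(800,300)) if 0 else np.hstack([cv2.resize(sc,(338,300),interpolation=cv2.INTER_CUBIC),np.zeros((300,462,3),np.uint8)])]))
s=arm.state(); print(s["tcp_pos"],s["tcp_rot"])
E
```

```text
scene bar 0.59 [ 0.474 -0.077  0.09 ] [269. 220.]
top eye 0.47450000000000003 -0.0875 0.7798197
scene eye 0.47000000000000003 -0.08549999999999999 0.8033186
[ 0.47734533 -0.07528859  0.15541741] [-3.14135803e+00 -1.88848354e-03  2.69353666e+00]
```

View pics/eye.png

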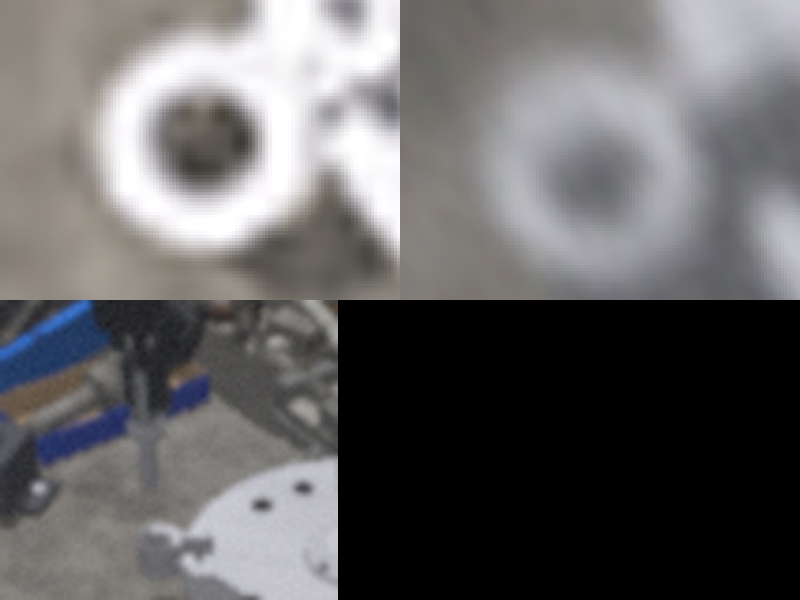

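>>> {"fn": "carry_out", "kwargs": {
  "series": [
    [[1, -0.007, -0.048, 0, 0, 0, 0], [1, 0, 0, 0.06, 0, 0, 0], [1, 0, 0, 0.04, 0, 0, 0], [1, 0, 0, 0, 0, 0, 0], [1, 0, 0, 0, 0, 0, 0]]
  ]
}}

```text
time_s: 6.0
tcp_pos: [0.4743, -0.0852, 0.131]
tcp_rot: [-3.141, -0.001, 2.698]
contact_force: [-0.2, 0.6, -0.5]
opening: 0.163
gripper_force: 78.5
```

Run:
```python
from h import *
s=arm.state(); print(s["tcp_pos"],s["contact_force"])
im,_=cams.get_image("scene"); spots("scene",["bar","eye"])
a=cv2.resize(im[190:250,240:320],(800,600),interpolation=cv2.INTER_CUBIC); cv2.imwrite("pics/pre.png",a)
```

```text
[ 0.47433491 -0.08524157  0.13095133] [-0.21389017  0.57781609 -0.54927567]
scene bar 0.48 [ 0.47  -0.082  0.068] [271. 229.]
```

View pics/pre.png

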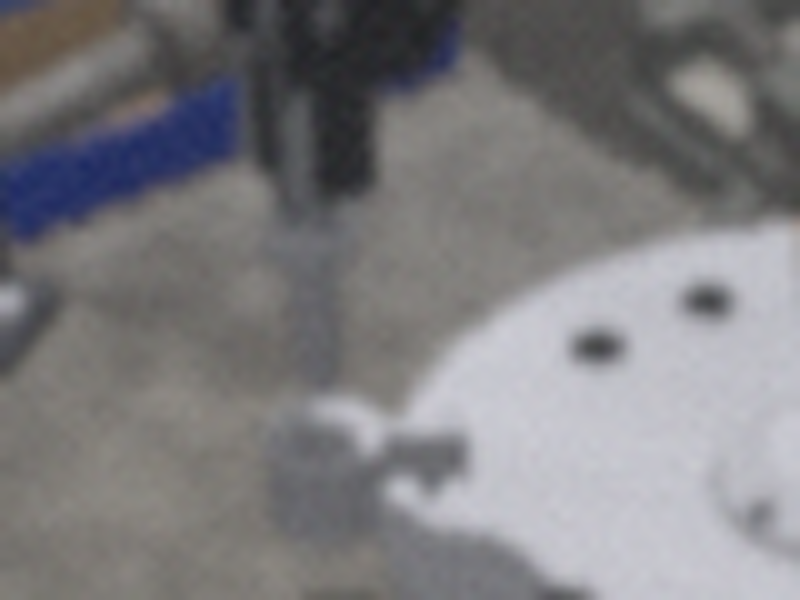

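The bar hangs upright at crop x≈315, over the eye whose tube spans crop x 270–380 (centre ≈325). I'll shift about 2 mm to the right, then go down gently.

>>> {"fn": "carry_out", "kwargs": {
  "series": [
    [[1, -0.004, -0.008, 0, 0, 0, 0], [1, 0, 0, 0.024, 0, 0, 0], [1, 0, 0, 0.024, 0, 0, 0], [1, 0, 0, 0.024, 0, 0, 0], [1, 0, 0, 0, 0, 0, 0]]
  ]
}}

```text
time_s: 6.65
tcp_pos: [0.4736, -0.0878, 0.1121]
tcp_rot: [-3.141, -0.003, 2.697]
contact_force: [-0.2, -0.6, -1.3]
opening: 0.166
gripper_force: 78.5
```

>>> {"fn": "carry_out", "kwargs": {
  "series": [
    [[1, 0, 0, 0.03, 0, 0, 0], [1, 0, 0, 0.03, 0, 0, 0], [1, 0, 0, 0.03, 0, 0, 0], [1, 0, 0, 0.03, 0, 0, 0], [1, 0, 0, 0, 0, 0, 0]]
  ]
}}

```text
time_s: 7.15
tcp_pos: [0.4738, -0.0878, 0.082]
tcp_rot: [-3.141, -0.002, 2.697]
contact_force: [0.3, 0.6, -1.4]
opening: 0.166
gripper_force: 78.5
```

>>> {"fn": "carry_out", "kwargs": {
  "series": [
    [[1, 0, 0, 0.008, 0, 0, 0], [1, 0, 0, 0.008, 0, 0, 0], [1, 0, 0, 0.004, 0, 0, 0], [1, 0, 0, 0, 0, 0, 0], [1, 0, 0, 0, 0, 0, 0]]
  ]
}}

```text
time_s: 7.65
tcp_pos: [0.4744, -0.0879, 0.0783]
tcp_rot: [3.141, -0.0, 2.697]
contact_force: [0.3, 1.4, -3.4]
opening: 0.166
gripper_force: 78.5
```

>>> {"fn": "carry_out", "kwargs": {
  "series": [
    [[1, 0, 0, 0.004, 0, 0, 0], [1, 0, 0, 0.004, 0, 0, 0], [1, 0, 0, 0.004, 0, 0, 0], [1, 0, 0, 0, 0, 0, 0], [1, 0, 0, 0, 0, 0, 0]]
  ]
}}

```text
time_s: 8.15
tcp_pos: [0.4745, -0.0879, 0.0755]
tcp_rot: [3.141, -0.0, 2.697]
contact_force: [-2.2, 3.8, 4.4]
opening: 0.164
gripper_force: 79.4
```

Run:
```python
from h import *
s=arm.state(); print(s["tcp_pos"],s["contact_force"])
im,_=cams.get_image("scene"); spots("scene",["bar"])
a=cv2.resize(im[190:250,240:320],(800,600),interpolation=cv2.INTER_CUBIC); cv2.imwrite("pics/seat.png",a)
```

```text
[ 0.47450386 -0.0878608   0.07551425] [-2.20080228  3.83915588  4.39180661]
scene bar 0.41 [ 0.473 -0.084  0.013] [273. 246.]
```

View pics/seat.png

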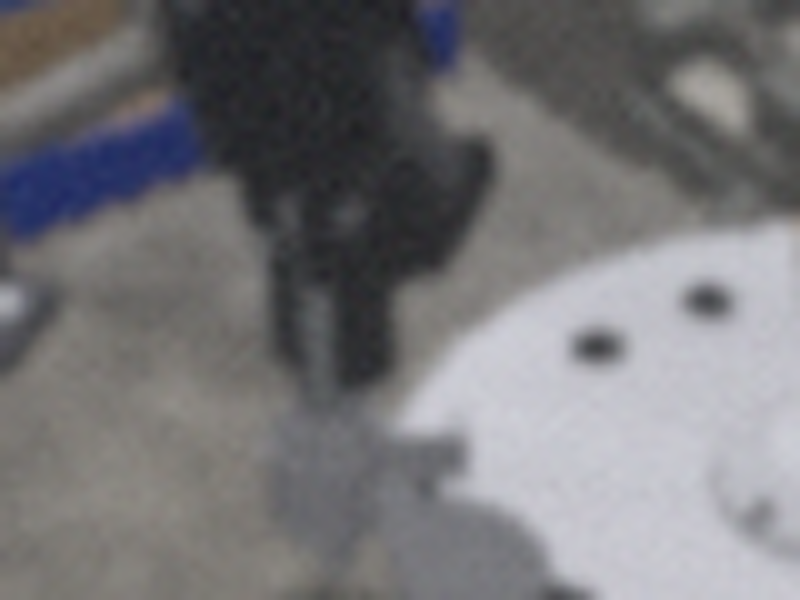

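The collar is on the eye mouth: tip height is 0.013, and the force turned upward. Next I'll work out the arc.

```bash
cat > arc.py <<'E'
from h import *
import sys
# arc increments: axis x,y, number of rows, step deg
ax,ay,n,st=map(float,sys.argv[1:5])
s=arm.state(); p=s["tcp_pos"]; R=Ro.from_euler("xyz",s["tcp_rot"]).as_matrix()
r=p[:2]-[ax,ay]; print("r",np.hypot(*r).round(4),"ang",np.degrees(np.arctan2(r[1],r[0])).round(2),"F",s["contact_force"].round(1),p.round(4))
for k in range(int(n)):
    c,q=np.cos(np.radians(st*k)),np.sin(np.radians(st*k)); c2,q2=np.cos(np.radians(st*(k+1))),np.sin(np.radians(st*(k+1)))
    d=np.array([[c2,-q2],[q2,c2]])@r-np.array([[c,-q],[q,c]])@r
    print(k,(R.T@[d[0],d[1],0]/.25).round(4)[:2])
E
python3 - <<'E'
from h import *
im,d=cams.get_image("top"); P=None
m=cm("top"); v,u=np.indices(d.shape); P=np.stack([(u-m["cx"])/m["fx"]*d,(v-m["cy"])/m["fy"]*d,d],-1); P=(P-np.array(m["t"]))@np.array(m["R"])
mask=(np.abs(P[...,2]-.046)<.006)&(np.hypot(P[...,0]-.536,P[...,1]+.205)<.135)
q=P[mask][:,:2]; A=np.array([.536,-.205]); a=np.degrees(np.arctan2(*(q-A).T[::-1])); rr=np.hypot(*(q-A).T)
E=[]
for b in range(-180,180,4):
    k=(a>=b)&(a<b+4)
    if k.sum()>3: i=np.argsort(rr[k])[-2:]; E.append(q[k][i].mean(0)) 
E=np.array(E)
from scipy.optimize import least_squares
f=least_squares(lambda x:np.hypot(E[:,0]-x[0],E[:,1]-x[1])-x[2],[.536,-.205,.118],loss="soft_l1",f_scale=.002); print(f.x.round(4),len(E))
spots("top",["turntable","stand","spout_tip"])
E
python3 arc.py .5355 -.2055 25 2
```

```text
[ 0.5344 -0.2037  0.1148] 90
top turntable 0.65 [ 0.472 -0.093  0.047] [289. 232.]
top turntable 0.55 [ 0.536 -0.202 -0.   ] [322. 213.]
top stand 0.85 [ 0.539 -0.203 -0.001] [322. 212.]
top spout_tip 0.82 [ 0.618 -0.191  0.199] [320. 183.]
top spout_tip 0.22 [ 0.541 -0.281  0.043] [346. 211.]
r 0.1325 ang 117.41 F [-2.2  4.1  5.5] [ 0.4745 -0.0879  0.0755]
0 [ 0.0109 -0.0149]
1 [ 0.0104 -0.0153]
2 [ 0.0098 -0.0157]
3 [ 0.0093 -0.016 ]
4 [ 0.0087 -0.0163]
5 [ 0.0081 -0.0166]
6 [ 0.0076 -0.0169]
7 [ 0.007  -0.0171]
8 [ 0.0064 -0.0174]
9 [ 0.0057 -0.0176]
10 [ 0.0051 -0.0178]
11 [ 0.0045 -0.0179]
12 [ 0.0039 -0.0181]
13 [ 0.0032 -0.0182]
14 [ 0.0026 -0.0183]
15 [ 0.002  -0.0184]
16 [ 0.0013 -0.0185]
17 [ 0.0007 -0.0185]
18 [ 0.     -0.0185]
19 [-0.0006 -0.0185]
20 [-0.0013 -0.0185]
21 [-0.0019 -0.0184]
22 [-0.0025 -0.0183]
23 [-0.0032 -0.0182]
24 [-0.0038 -0.0181]
```

>>> {"fn": "carry_out", "kwargs": {
  "series": [
    [[1, 0.011, -0.015, 0.002, 0, 0, 0], [1, 0.01, -0.015, 0, 0, 0, 0], [1, 0.01, -0.016, 0, 0, 0, 0], [1, 0.009, -0.016, 0, 0, 0, 0], [1, 0.009, -0.016, 0, 0, 0, 0]]
  ]
}}

```text
time_s: 8.95
tcp_pos: [0.456, -0.0997, 0.0755]
tcp_rot: [3.14, 0.001, 2.696]
contact_force: [-0.9, 6.8, 7.2]
opening: 0.164
gripper_force: 79.5
```

>>> {"fn": "carry_out", "kwargs": {
  "series": [
    [[1, 0.008, -0.017, 0, 0, 0, 0], [1, 0.008, -0.017, 0, 0, 0, 0], [1, 0.007, -0.017, 0, 0, 0, 0], [1, 0.006, -0.017, 0, 0, 0, 0], [1, 0.006, -0.018, 0, 0, 0, 0]]
  ]
}}

```text
time_s: 9.45
tcp_pos: [0.4385, -0.1156, 0.0755]
tcp_rot: [3.14, 0.001, 2.696]
contact_force: [-1.6, 6.3, 8.9]
opening: 0.163
gripper_force: 79.5
```

```bash
python3 arc.py .5355 -.205 15 2
```

```text
r 0.1319 ang 137.33 F [-1.6  6.3  8.9] [ 0.4385 -0.1156  0.0755]
0 [ 0.0051 -0.0177]
1 [ 0.0045 -0.0179]
2 [ 0.0039 -0.018 ]
3 [ 0.0033 -0.0181]
4 [ 0.0026 -0.0182]
5 [ 0.002  -0.0183]
6 [ 0.0013 -0.0184]
7 [ 0.0007 -0.0184]
8 [ 0.0001 -0.0184]
9 [-0.0006 -0.0184]
10 [-0.0012 -0.0184]
11 [-0.0019 -0.0183]
12 [-0.0025 -0.0182]
13 [-0.0031 -0.0181]
14 [-0.0038 -0.018 ]
```

>>> {"fn": "carry_out", "kwargs": {
  "series": [
    [[1, 0.006, -0.017, 0, 0, 0, 0], [1, 0.005, -0.017, 0, 0, 0, 0], [1, 0.004, -0.018, 0, 0, 0, 0], [1, 0.004, -0.018, 0, 0, 0, 0], [1, 0.003, -0.018, 0, 0, 0, 0]]
  ]
}}

```text
time_s: 9.95
tcp_pos: [0.4245, -0.1337, 0.0755]
tcp_rot: [3.141, 0.002, 2.697]
contact_force: [-1.2, 4.8, 6.8]
opening: 0.168
gripper_force: 79.5
```

>>> {"fn": "carry_out", "kwargs": {
  "series": [
    [[1, 0.002, -0.018, 0, 0, 0, 0], [1, 0.001, -0.018, 0, 0, 0, 0], [1, 0.001, -0.018, 0, 0, 0, 0], [1, 0, -0.018, 0, 0, 0, 0], [1, 0, -0.018, 0, 0, 0, 0]]
  ]
}}

```text
time_s: 10.45
tcp_pos: [0.4139, -0.1538, 0.0755]
tcp_rot: [3.141, 0.002, 2.697]
contact_force: [-0.9, 4.0, 7.9]
opening: 0.166
gripper_force: 79.5
```

```bash
python3 - <<'E'
from h import *
for c in("top","scene"):
    cams.get_image(c); spots(c,["cup_open","spout_tip","turntable"])
E
python3 arc.py .5355 -.205 5 2
```

```text
top cup_open 0.91 [ 0.452 -0.426 -0.003] [388. 237.]
top cup_open 0.88 [ 0.614 -0.204  0.045] [323. 189.]
top spout_tip 0.64 [ 0.616 -0.19   0.199] [319. 184.]
top turntable 0.61 [ 0.536 -0.203 -0.002] [322. 213.]
scene cup_open 0.8 [ 0.618 -0.203  0.045] [340. 221.]
scene cup_open 0.67 [ 0.45  -0.429 -0.002] [396. 305.]
scene spout_tip 0.86 [ 0.614 -0.186  0.2  ] [335. 169.]
scene spout_tip 0.75 [ 0.713 -0.328 -0.002] [394. 230.]
scene turntable 0.67 [ 0.533 -0.206 -0.002] [325. 252.]
r 0.1319 ang 157.27 F [-1.7  3.3  7.1] [ 0.4138 -0.154   0.0755]
0 [-0.0012 -0.0184]
1 [-0.0018 -0.0183]
2 [-0.0025 -0.0183]
3 [-0.0031 -0.0182]
4 [-0.0037 -0.018 ]
```

>>> {"fn": "carry_out", "kwargs": {
  "series": [
    [[1, -0.001, -0.018, 0, 0, 0, 0], [1, -0.002, -0.018, 0, 0, 0, 0], [1, -0.003, -0.018, 0, 0, 0, 0], [1, -0.003, -0.018, 0, 0, 0, 0], [1, -0.004, -0.018, 0, 0, 0, 0]]
  ]
}}

```text
time_s: 11.35
tcp_pos: [0.4071, -0.1756, 0.0754]
tcp_rot: [-3.142, 0.002, 2.697]
contact_force: [-0.4, 4.7, 8.3]
opening: 0.167
gripper_force: 79.5
```

```bash
python3 - <<'E'
from h import *
from collections import defaultdict
L=defaultdict(list); G={}
for c in("top","scene"):
  for k in range(4):
    im,d=cams.get_image(c); G[c]=im
    for n in("cup_open","spout_tip","turntable"):
        for r in cams.spot_point(c,n):
            X=w(c,r["location"])
            if n=="cup_open" and np.hypot(X[0]-.616,X[1]+.187)<.05 or n=="spout_tip" and X[2]>.17 or n=="turntable" and np.hypot(X[0]-.536,X[1]+.205)<.02: L[c,n].append(X)
for k,v in L.items(): print(k,len(v),np.mean(v,0).round(4),np.std(v,0).round(4))
a=G["top"][160:260,270:390]; b=G["scene"][150:260,270:390]
cv2.imwrite("pics/end.png",np.hstack([cv2.resize(a,(400,333),interpolation=cv2.INTER_CUBIC),cv2.resize(b,(400,333),interpolation=cv2.INTER_CUBIC)]))
E
python3 arc.py .5355 -.205 1 1
```

```text
('top', 'cup_open') 3 [ 0.6139 -0.1874  0.0447] [0.0005 0.0012 0.0008]
('top', 'spout_tip') 3 [ 0.6185 -0.1894  0.1993] [0.0002 0.0007 0.0014]
('top', 'turntable') 5 [ 0.5361 -0.2024 -0.0017] [0.002  0.0021 0.0012]
('scene', 'cup_open') 4 [ 0.614  -0.1867  0.0461] [0.0017 0.0016 0.0016]
('scene', 'spout_tip') 4 [ 0.6136 -0.1837  0.1994] [0.0016 0.0022 0.0008]
('scene', 'turntable') 4 [ 5.319e-01 -2.056e-01 -3.000e-04] [0.001  0.0009 0.0016]
r 0.1318 ang 167.22 F [-1.7  2.5  7.5] [ 0.407  -0.1759  0.0755]
0 [-0.0021 -0.009 ]
```

View pics/end.png

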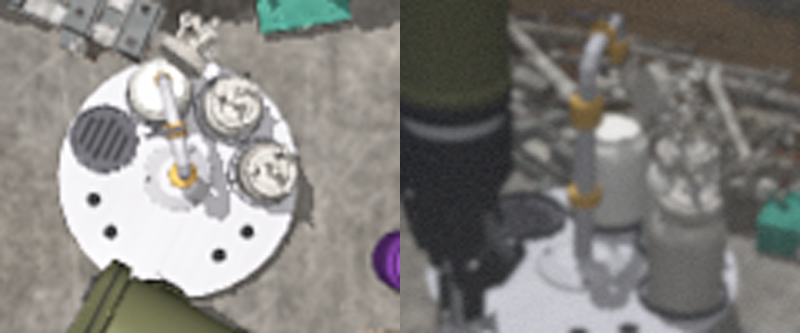

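The cup sits under the spout to within about 2 mm by the networks. As an independent check I'll measure the table's rotation from its four dark holes, before against now.

Run:
```python
from h import *
m=cm("top")
def ray(u,v,z):
    R=np.array(m["R"]);C=-R.T@np.array(m["t"]);d=R.T@[(u-m["cx"])/m["fx"],(v-m["cy"])/m["fy"],1];return (C+d*(z-C[2])/d[2])[:2]
cams_im,_=cams.get_image("top")
def cen(im,u,v):
    g=255-cv2.cvtColor(im,cv2.COLOR_BGR2GRAY).astype(float); u0,v0=int(round(u)),int(round(v)); p=g[v0-4:v0+5,u0-4:u0+5]; p=np.clip(p-np.percentile(p,50)-15,0,None)
    yy,xx=np.indices(p.shape)-4; p=p*(np.hypot(xx,yy)<4); return u0+(p*xx).sum()/p.sum(),v0+(p*yy).sum()/p.sum()
h=[(277,398),(263,428),(309,517),(341,523)]; n=[(95,199),(110,231),(218,255),(247,231)]
old=cv2.imread("pics/top0.png")
H=np.array([ray(*cen(old,210+a/3,165+(b-300)/3),.046) for a,b in h]); N=np.array([ray(*cen(cams_im,270+a*.3,160+b*.3),.046) for a,b in n])
print(H.round(4).tolist(),N.round(4).tolist())
a,b=H-H.mean(0),N-N.mean(0); th=np.arctan2((a[:,0]*b[:,1]-a[:,1]*b[:,0]).sum(),(a*b).sum())
R=np.array([[np.cos(th),-np.sin(th)],[np.sin(th),np.cos(th)]]); t=N.mean(0)-R@H.mean(0)
A=np.linalg.solve(np.eye(2)-R,t); print("turn",th,np.degrees(th),"axis",A.round(4),"res",(N-(H@R.T+t)).round(4).tolist()); print(np.hypot(*(H-A).T))
```

```text
[[0.5853, -0.1353], [0.5525, -0.1208], [0.4563, -0.1704], [0.4494, -0.2053]] [[0.5134, -0.1218], [0.4817, -0.138], [0.4583, -0.2436], [0.4809, -0.2716]]
turn 0.8791412970300551 50.37108591547925 axis [ 0.5353 -0.2049] res [[-0.0001, 0.0002], [0.0002, -0.0], [-0.0001, 0.0001], [0.0, -0.0002]]
[0.08568763 0.08585479 0.08620462 0.08591596]
```

The hole fit gives a turn of 0.879 rad (residuals 0.2 mm) against the nominal 0.873, which puts the cup about 0.5 mm off centre. The table is held still, so I'm handing in.

```bash
python3 -c "
from h import *
s=arm.state(); print(s['time_s'],s['contact_force'],abs(s['dq']).max(),s['gripper_force']); print(arm.finish_job())"
```

```text
13.0 [-1.79935379  2.32864895  7.65599353] 0.0014353474871026603 79.38092986260017
the job is handed in; nothing more can be done
None
```

I handed the job in at 13.0 s: the bar is down to its collar in the eye, and the table has been turned 0.879 rad (nominal 0.873). That puts the open cup within about 2 mm of the spout by camera, with the gripper still holding the bar and the table still.

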